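# Load the ring carrier and hold it up level

### The arm

A 6-joint arm with a two-finger parallel gripper is mounted at the origin on the work surface. World frame = base frame: x ahead of the robot, y to its left, z up, the work surface at z = 0. Lengths are in m, angles in rad, forces in N, time in s.
With the tool pointing down it reaches from about 0.35 to 0.725 m from the base axis. Payload 6 kg.
Tool frame: the origin (TCP) lies at the very end of the fingers, on their centre line; the grasp point (between the pads) lies 19 mm behind it; z points along the fingers, y is the line along which they close (so a half turn about z gives the same grasp; the last joint's range is limited). The gripper opens to 85 mm and grips with 20 to 120 N. Pads are 22 mm wide; open, the fingers measure 114 mm over their backs; the gripper's body (76 mm by 85 mm) begins 54 mm behind the grasp point. The pads swing forward as they close: fully open they stand 13 mm farther back than shut.
Start: joints at [-0.847, 0.04, 0.085, 0, -1.615, -0.334], TCP at [0.228, -0.555, 0.231] pointing down, gripper open.
Joint ranges: [-2.56, 2.56], [-1.29, 2.01], [-1.08, 1.49], [-3.29, 1.98], [-2.81, -0.18], [-2.99, 2.99]. Speed limits (rad/s): [2.57, 2.57, 3.01, 3.14, 3.14, 3.14].

### API

Orientations are given as a 3x3 rotation matrix whose columns are the frame's x, y, z axes.
In Python, from cell import status, snapshot, finish_job gives the robot as it stands.
- The arm moves only by the tool jog_arm, never from a script. Its argument "targets" is a list of rows, each an object of numbers: "hand": the opening, from -1 (shut) to 1 (fully open), so that 0 is half open; "x", "y", "z": the shift along the tool's x, y, z in cm; "rx", "ry", "rz": the turn, a rotation vector about the tool's x, y, z in degrees. In form: [{"hand": .., "x": .., "y": .., "z": .., "rx": .., "ry": .., "rz": ..}, ...]. A call has 1 to 8 rows; each row shifts and turns the commanded pose from where the row before left it, along the tool's axes as they then stand; what a row does not reach is not made up. A row lasts 1/10 s, in which the tool goes at most 50 mm and 8.59 degrees, less where a joint would pass 70% of its speed; a pose out of reach is approached as far as the arm can. A call is refused whole if a number of a shift passes 5 or a number of a turn 8.59, either way. A call with a gripper value outside its range is refused whole. The fingers move at their own pace and stop on an object; the grip force is fixed at half the most. Time passes only in rows, so rows that do not move let the fingers close. It gives the time, the measured TCP pose, the force, the opening and the grip force at its end, in the units of the state.
- status.observe(): the state, without advancing time (a new reading comes with each control period).
- snapshot(name): name is "side" or "top" or "wrist"; returns a dict with "image" (400x640x3 uint8, red, green, blue), "vfov" (degrees; the focal length in pixels is half the picture's height over the tangent of half this angle, whatever the lens; pixels are square), "cx", "cy" (the principal point, pixels), "cam_to_world" (4x4, takes a point from camera to world coordinates). Camera axes: x right, y down, z forward; pixel columns grow to the right and rows downward; lengths in m; the calibration is good to about 2 mm. A picture is of the moment at which its call begins. There is no depth.
- finish_job(): hands the job in; it is judged then, once.
The state is a dict: "t": time; "joints": joint angles; "joint_vel": joint speeds; "joint_torque": joint torques, N m; "eef_pos": TCP position; "tcp_rot": TCP orientation; "ft_force": force on the tool from outside, world axes, zero at the start; "torque": the same for the moment, N m; "grip_width": finger opening in m; "grip_force": force on a finger pad.
Only numpy, scipy, OpenCV 4.12 (cv2) and the standard library are available. Lean on these libraries where they do the work, as an engineer would, in place of code of your own. Each camera call takes 0.05 s, during which the arm holds its last target. There are 200 camera calls.

### The job

Load the cleaning carrier on its stand: thread the wide adapter ring down the carrier's post until it is fully home on the flange, then the narrow ring until it is fully home on top of the wide one. Then take the carrier by the bare top of its post, lift it with both rings up out of the stand and finish while still holding it, level and still, with its foot about 10 cm above the stand, so that the load can be checked. Do not tip the carrier, and leave the mouse, the jar and the slide box where they are.

Things in the scene. Friction and masses are not known exactly. Their poses are not given: they have to be found in the camera images.
- stand: grey plastic block 90 x 90 mm, 30 mm high, fixed to the bench, with an upright through hole of 21 mm diameter in its middle in which the carrier's foot stands. Origin at the centre of the underside, z up, x and y along its sides
- stand_top (a point): centre of the stand's top face (the mouth of its hole), 30 mm above the bench
- carrier: loose steel carrier, about 0.19 kg: foot 18 mm in diameter, 20 mm long, standing in the stand's hole (1.5 mm side play); flange 40 mm in diameter, 8 mm thick, resting on the stand's top; upright round post 14 mm in diameter. Origin on the axis at the flange's underside, 30 mm above the bench; z up the post
- carrier_tip (a point): top end of the carrier's post, on its axis, 60 mm above the carrier's origin and 52 mm above the flange's top; the last 8 mm taper to 6 mm in diameter. With both rings home 24 mm of post stand bare above them, 16 mm of it straight
- carrier_foot (a point): lower end of the carrier's foot, on its axis, 20 mm below the carrier's origin
- wide_ring: loose plain aluminium ring, the wide one: outer diameter 56 mm, bore 20 mm, 14 mm high, about 80 g, lying flat on the bench. Origin at the centre of its underside, z along its axis
- narrow_ring: loose plain aluminium ring, the narrow one: outer diameter 40 mm, bore 20 mm, 14 mm high, about 36 g, lying flat on the bench. Origin at the centre of its underside, z along its axis. The rings lie left and right of the stand, either way round
- mouse: bystander: loose white and grey computer mouse, 105 x 60 x 33 mm, origin at the centre of its underside
- jar: bystander: loose amber glass jar with a white cap, 52 mm in diameter, 70 mm high, origin at the centre of its underside
- slide_box: bystander: loose grey and white slide box, 86 x 181 x 34 mm, origin at the centre of its underside, long side along its y
Things that resemble listed ones, but are neither listed nor needed, are in the scene too. Leave any blue or red look-alike of the narrow_ring alone.

How it is judged:
On the way, in this order (a step that is already met when the one before it is completed fails the run):
1. the wide ring is fully home on the flange of the carrier, which stands in its stand (z of carrier in the frame of stand below 0.034 m and z of wide_ring in the frame of carrier between 0.005 and 0.0105 m and horizontal distance between wide_ring and carrier below 0.0055 m and angle between the z axis of wide_ring and the z axis of carrier, either way round below 0.08 rad), for 0.2 s.
2. the narrow ring is fully home on top of the wide ring, the carrier still standing in its stand (all of step 1 and z of narrow_ring in the frame of carrier between 0.018 and 0.025 m and horizontal distance between narrow_ring and carrier below 0.0055 m and angle between the z axis of narrow_ring and the z axis of carrier, either way round below 0.08 rad), for 0.2 s.
At the end, for the whole second after the job is handed in: Fingers hold the carrier over its stand (within 60 mm sideways), foot 60 to 150 mm above the stand's top, not touching it, upright within 0.08 rad, still (under 20 mm/s, 0.15 rad/s), the wide ring home on the flange within 2.5 mm and the narrow one on it within 3 mm (z of wide_ring in the frame of carrier between 0.005 and 0.0105 m and horizontal distance between each of wide_ring, narrow_ring and carrier below 0.0055 m and angle between the z axis of each of wide_ring, narrow_ring and the z axis of carrier, either way round below 0.08 rad and z of narrow_ring in the frame of carrier between 0.018 and 0.025 m and z of carrier_foot in the frame of stand_top between 0.06 and 0.15 m and horizontal distance between carrier and stand below 0.06 m and angle between carrier's own z axis and vertical below 0.08 rad and linear speed of carrier below 0.02 m/s and angular speed of carrier below 0.15 rad/s and contact force between the fingers and carrier above 1 N and contact force between carrier and stand below 0.05 N); the arm keeps its last pose, push and grip.
It fails at once if a bystander (mouse, jar, slide box) was moved by more than 20 mm (distance of any of mouse, jar, slide_box from where it was at the start of the episode above 0.02 m).
It fails at once if the carrier was tipped by more than 0.4 rad (23 degrees) (angle between carrier's own z axis and vertical above 0.4 rad).
It also fails if it takes over 72 s, if anything falls off the work surface, if the arm or the gripper's body presses on something with over 40 N, if the wrist force passes 120 N, or if a joint passes its speed limit or range.

## Working session

There is one attempt and no reset: what is moved stays moved. The work goes in short steps, Python scripts to look and compute and a tool call to move; the robot and the scene stay as the last step left them, time stands still between calls to the robot, and variables do not carry over. Pictures are saved under pics/ and viewed, at most 10 in all, crops included, and the job is handed in when it is done.

Besides the shell and the picture viewer there is one more tool, called after ">>>" by a JSON object that holds its "name" and its "arguments". jog_arm: Moves the arm, as the interface text tells. Its arguments: {"type":"object","properties":{"targets":{"type":"array","items":{"type":"object","properties":{"hand":{"type":"number"},"x":{"type":"number"},"y":{"type":"number"},"z":{"type":"number"},"rx":{"type":"number"},"ry":{"type":"number"},"rz":{"type":"number"}}}}},"required":["targets"]}

```bash
mkdir -p pics; ls; cat > h.py <<'E'
import numpy as np,cv2
from cell import status,snapshot,finish_job
def save(cam,name):
    s=snapshot(cam); np.savez('pics/'+name+'.npz',**s); cv2.imwrite('pics/'+name+'.png',s['image'][:,:,::-1]); return s
def ray(s,u,v):
    f=200/np.tan(np.radians(float(s['vfov']))/2); T=np.array(s['cam_to_world'])
    d=T[:3,:3]@np.array([(u-s['cx'])/f,(v-s['cy'])/f,1]); return T[:3,3],d
def at(s,u,v,z):
    o,d=ray(s,u,v); return o+d*(z-o[2])/d[2]
def proj(s,p):
    f=200/np.tan(np.radians(float(s['vfov']))/2); T=np.array(s['cam_to_world'])
    c=T[:3,:3].T@(np.array(p)-T[:3,3]); return s['cx']+f*c[0]/c[2],s['cy']+f*c[1]/c[2]
def toggle(): pass
E
python3 - <<'E'
from h import *
for c in('top','side'):
    s=save(c,c+'0'); print(c,s['vfov'],s['cx'],s['cy'],np.round(s['cam_to_world'],3).tolist())
print(status.observe())
E
```

```text
pics
top 44.690455931135475 321.8848923753494 198.94898415230355 [[-0.03, -0.998, 0.051, 0.54], [-1.0, 0.03, 0.006, 0.013], [-0.008, -0.051, -0.999, 1.117], [0.0, 0.0, 0.0, 1.0]]
side 57.17985015655532 314.69185799958143 203.61978527512358 [[0.965, -0.181, 0.187, 0.432], [-0.26, -0.695, 0.67, -0.587], [0.009, -0.695, -0.719, 0.73], [0.0, 0.0, 0.0, 1.0]]
{'t': 0.1, 'joints': array([-8.47298352e-01,  4.07683085e-02,  8.39049933e-02, -4.37107646e-04,
       -1.61552310e+00, -3.33708556e-01]), 'joint_vel': array([ 0.00175195, -0.0018186 ,  0.00280204,  0.00195553, -0.00075408,
        0.00068084]), 'joint_torque': array([-4.39438954e-03, -3.69346154e+01,  3.48281980e+01,  6.95178330e+00,
       -4.56675203e-03,  1.84103391e-05]), 'eef_pos': array([ 0.22795812, -0.55467696,  0.23036057]), 'tcp_rot': array([[-9.24981766e-01, -3.80010798e-01, -7.25376646e-04],
       [-3.80011475e-01,  9.24980587e-01,  1.48084735e-03],
       [ 1.08221335e-04,  1.64540824e-03, -9.99998640e-01]]), 'ft_force': array([-0.28524598,  0.01978556,  0.51172861]), 'torque': array([-0.03991429,  0.0233412 ,  0.05606772]), 'grip_force': 0.0, 'grip_width': 0.08571873538177209}
```

View pics/top0.png

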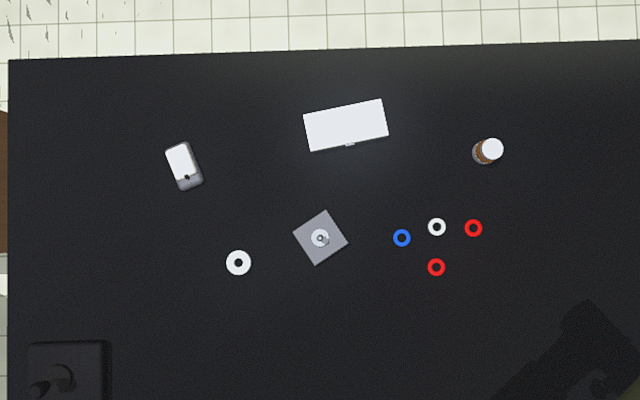

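View pics/side0.png

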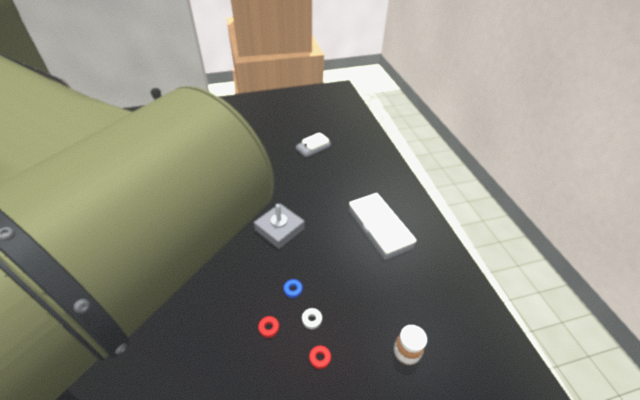

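The top view shows the wide plain ring at (238,263), the stand and post at (320,238), and four small rings: blue (402,238), white/plain (437,227), red (473,228) and red (436,267). The plain one at (437,227) fits the narrow ring because it is uncoloured and lies across the stand from the wide one. I'll confirm with a crop. The side view agrees.

```bash
python3 - <<'E'
from h import *
s=dict(np.load('pics/top0.npz')); im=s['image'][:,:,::-1]
c=im[190:290,220:490]; cv2.imwrite('pics/crop.png',cv2.resize(c,None,fx=2.9,fy=2.9,interpolation=cv2.INTER_CUBIC))
hsv=cv2.cvtColor(im.copy(),cv2.COLOR_BGR2HSV)
m=((hsv[...,2]>150)&(hsv[...,1]<60)).astype(np.uint8)
for n,(u,v) in dict(wide=(238,263),narrow=(437,227)).items():
    w=m[v-20:v+20,u-20:u+20]; ys,xs=np.nonzero(w); a,b=xs.min()+xs.max(),ys.min()+ys.max()
    uu,vv=u-20+a/2,v-20+b/2
    p=at(s,uu,vv,.014); q=at(s,uu+1,vv,.014); print(n,uu,vv,p,'dia mm',(np.ptp(xs)+1)*1e3*abs((q-p)[1]))
for n,(u,v,z) in dict(stand=(320.5,237.5,.03),blue=(402,238,.014),r1=(473,228,.014),r2=(436,267,.014)).items(): print(n,at(s,u,v,z))
for q in[(293,232),(327,210),(348,242),(315,265)]: print(at(s,*q,.03))
E
```

```text
wide 238.0 262.0 [0.45934615 0.21323142 0.014     ] dia mm 56.51441265188614
narrow 436.5 226.5 [ 0.52590714 -0.23748281  0.014     ] dia mm 40.59114898766014
stand [0.50939592 0.02514007 0.03      ]
blue [ 0.50232979 -0.15864527  0.014     ]
r1 [ 0.52005867 -0.31959295  0.014     ]
r2 [ 0.4350098  -0.23254113  0.014     ]
[0.5234575  0.08610011 0.03      ]
[0.57022636 0.00878644 0.03      ]
[ 0.4975805  -0.03577149  0.03      ]
[0.44883465 0.03918185 0.03      ]
```

View pics/crop.png

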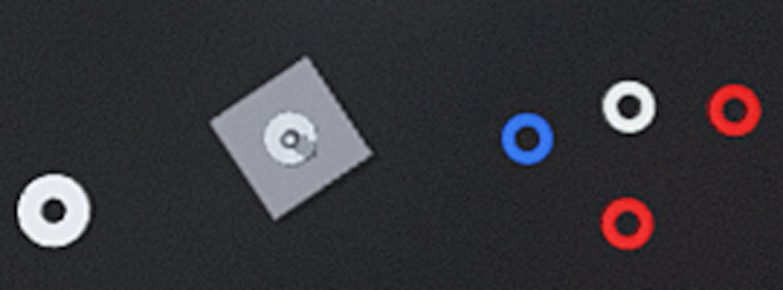

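The crop confirms it: plain narrow ring at crop (628,107) measuring about 40 mm, wide ring at crop (54,210) measuring about 56 mm. Coloured rings stay untouched. I'm heading for the wide ring.

>>> {"name": "jog_arm", "arguments": {"targets": [{"hand": 1,"x": -2.8,"y": 3.46},{"x": -2.8,"y": 3.46},{"x": -2.8,"y": 3.46},{"x": -2.8,"y": 3.46},{"x": -2.8,"y": 3.46},{"x": -2.8,"y": 3.46},{"x": -2.8,"y": 3.46},{"x": -2.8,"y": 3.46}]}}

```text
schema error: expected keys hand, x, y, z, rx, ry, rz
```

>>> {"name": "jog_arm", "arguments": {"targets": [{"x": -2.8,"y": 3.46},{"x": -2.8,"y": 3.46},{"x": -2.8,"y": 3.46},{"x": -2.8,"y": 3.46},{"x": -2.8,"y": 3.46},{"x": -2.8,"y": 3.46},{"x": -2.8,"y": 3.46},{"x": -2.8,"y": 3.46}]}}

```text
schema error: expected keys hand, x, y, z, rx, ry, rz
```

>>> {"name": "jog_arm", "arguments": {"targets": [{"x": -2.8,"y": 3.46},{"x": -2.8,"y": 3.46},{"z": 3},{"z": 3},{"hand": 1},{"hand": 1}]}}

```text
schema error: expected keys hand, x, y, z, rx, ry, rz
```

```bash
cat >> h.py <<'E'
def st():
    o=status.observe(); print('t',o['t'],'p',np.round(o['eef_pos'],4),'R',np.round(o['tcp_rot'],3).tolist(),'f',np.round(o['ft_force'],1),'w',round(o['grip_width'],4),round(o['grip_force'],1)); return o
def to(x,y,z):
    o=status.observe(); print('tool cm',np.round(100*o['tcp_rot'].T@(np.array([x,y,z])-o['eef_pos']),2))
E
python3 - <<'E'
from h import *
o=st(); s=save('wrist','w1'); print(proj(s,[.4593,.2132,.014])); print(o['joints']); to(.4593,.2132,.05)
print(np.round(s['cam_to_world'],3).tolist(),s['vfov'])
E
```

```text
t 0.1 p [ 0.228  -0.5547  0.2304] R [[-0.925, -0.38, -0.001], [-0.38, 0.925, 0.001], [0.0, 0.002, -1.0]] f [-0.3  0.   0.5] w 0.0857 0.0
(np.float64(682.6166835832562), np.float64(463.0271923565434))
[-8.47298352e-01  4.07683085e-02  8.39049933e-02 -4.37107646e-04
 -1.61552310e+00 -3.33708556e-01]
tool cm [-50.59  62.21  18.13]
[[-0.38, 0.892, 0.246, 0.166], [0.925, 0.366, 0.102, -0.58], [0.001, 0.266, -0.964, 0.372], [0.0, 0.0, 0.0, 1.0]] 69.21219329865546
```

View pics/w1.png

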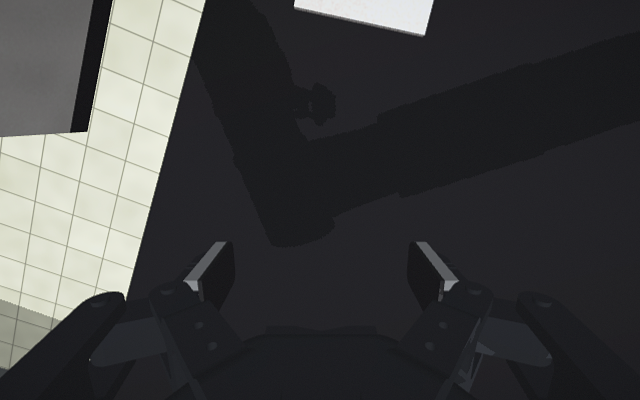

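The wrist view shows open fingers with pads near (210,265) and (432,265) over an empty bench. The moves were refused because every row needs all its keys.

>>> {"name": "jog_arm", "arguments": {"targets": [{"hand": 1,"x": -2.8,"y": 3.46,"z": 0,"rx": 0,"ry": 0,"rz": 0},{"hand": 1,"x": -2.8,"y": 3.46,"z": 0,"rx": 0,"ry": 0,"rz": 0},{"hand": 1,"x": -2.8,"y": 3.46,"z": 0,"rx": 0,"ry": 0,"rz": 0},{"hand": 1,"x": -2.8,"y": 3.46,"z": 0,"rx": 0,"ry": 0,"rz": 0},{"hand": 1,"x": -2.8,"y": 3.46,"z": 0,"rx": 0,"ry": 0,"rz": 0},{"hand": 1,"x": -2.8,"y": 3.46,"z": 0,"rx": 0,"ry": 0,"rz": 0},{"hand": 1,"x": -2.8,"y": 3.46,"z": 0,"rx": 0,"ry": 0,"rz": 0},{"hand": 1,"x": -2.8,"y": 3.46,"z": 0,"rx": 0,"ry": 0,"rz": 0}]}}

```text
t: 0.95
eef_pos: [0.3299, -0.2122, 0.2312]
tcp_rot: [[-0.925, -0.38, 0.001], [-0.38, 0.925, 0.0], [-0.001, 0.0, -1.0]]
ft_force: [0.4, 0.4, -0.4]
grip_width: 0.0857
grip_force: 0.0
```

>>> {"name": "jog_arm", "arguments": {"targets": [{"hand": 1,"x": -2.8,"y": 3.46,"z": 0,"rx": 0,"ry": 0,"rz": 0},{"hand": 1,"x": -2.8,"y": 3.46,"z": 0,"rx": 0,"ry": 0,"rz": 0},{"hand": 1,"x": -2.8,"y": 3.46,"z": 0,"rx": 0,"ry": 0,"rz": 0},{"hand": 1,"x": -2.8,"y": 3.46,"z": 0,"rx": 0,"ry": 0,"rz": 0},{"hand": 1,"x": -2.8,"y": 3.46,"z": 0,"rx": 0,"ry": 0,"rz": 0},{"hand": 1,"x": -2.8,"y": 3.46,"z": 0,"rx": 0,"ry": 0,"rz": 0},{"hand": 1,"x": -2.8,"y": 3.46,"z": 0,"rx": 0,"ry": 0,"rz": 0},{"hand": 1,"x": -2.8,"y": 3.46,"z": 0,"rx": 0,"ry": 0,"rz": 0}]}}

```text
t: 1.75
eef_pos: [0.432, 0.1294, 0.2314]
tcp_rot: [[-0.925, -0.381, 0.0], [-0.381, 0.925, 0.001], [-0.001, 0.0, -1.0]]
ft_force: [1.1, 0.4, 0.7]
grip_width: 0.0851
grip_force: 0.0
```

>>> {"name": "jog_arm", "arguments": {"targets": [{"hand": 1,"x": -2.8,"y": 3.46,"z": 0,"rx": 0,"ry": 0,"rz": 0},{"hand": 1,"x": -2.8,"y": 3.46,"z": 0,"rx": 0,"ry": 0,"rz": 0},{"hand": 1,"x": 0,"y": 0,"z": 3,"rx": 0,"ry": 0,"rz": 0},{"hand": 1,"x": 0,"y": 0,"z": 3,"rx": 0,"ry": 0,"rz": 0},{"hand": 1,"x": 0,"y": 0,"z": 3,"rx": 0,"ry": 0,"rz": 0},{"hand": 1,"x": 0,"y": 0,"z": 0,"rx": 0,"ry": 0,"rz": 0},{"hand": 1,"x": 0,"y": 0,"z": 0,"rx": 0,"ry": 0,"rz": 0}]}}

```text
t: 2.45
eef_pos: [0.4577, 0.2124, 0.142]
tcp_rot: [[-0.925, -0.38, 0.0], [-0.38, 0.925, -0.001], [0.0, -0.001, -1.0]]
ft_force: [0.1, -0.2, 0.9]
grip_width: 0.0851
grip_force: 0.0
```

```bash
cat >> h.py <<'E'
def ring(s,p,bg=None,r=60):
    # bright low-saturation blob nearest projected p: centre of its outer rim, mapped to plane z=p[2]
    u,v=proj(s,p); im=s['image'].copy(); hsv=cv2.cvtColor(im,cv2.COLOR_RGB2HSV)
    m=((hsv[...,2]>130)&(hsv[...,1]<60)).astype(np.uint8)
    cs,_=cv2.findContours(m,cv2.RETR_EXTERNAL,cv2.CHAIN_APPROX_NONE)
    for c in cs:
        if len(c)<40: continue
        e=cv2.fitEllipse(c); 
        if np.hypot(e[0][0]-u,e[0][1]-v)<r: print('pred',round(u),round(v),'ell',np.round(e[0],1),np.round(e[1],1),'->',np.round(at(s,*e[0],p[2]),4))
E
python3 - <<'E'
from h import *
o=st(); s=save('wrist','w2'); ring(s,[.4593,.2132,.014]); print(o['joints']); to(.4593,.2132,.05)
E
```

```text
t 2.45 p [0.4577 0.2124 0.142 ] R [[-0.925, -0.38, 0.0], [-0.38, 0.925, -0.001], [0.0, -0.001, -1.0]] f [ 0.1 -0.2  0.9] w 0.0851 0.0
pred 321 192 ell [321.8 189.9] [56.9 57.1] -> [0.4572 0.2134 0.014 ]
[ 8.35042906e-01 -2.11005355e-01 -3.13237914e-01  7.13241344e-04
 -1.46891704e+00 -2.01601971e+00]
tool cm [-0.09 -0.    9.32]
```

View pics/w2.png

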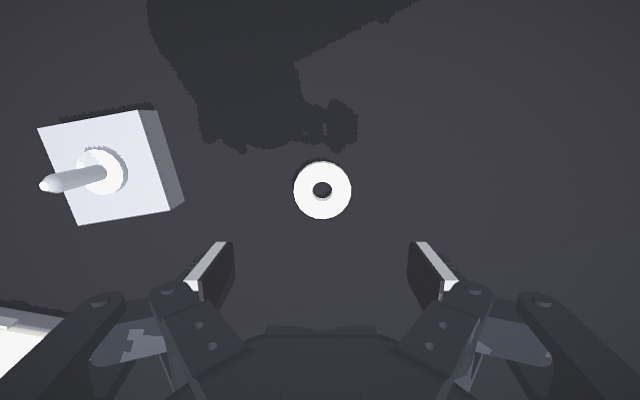

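The ring sits at (322,190), which puts it at (0.457,0.213), right under the TCP. Descending.

>>> {"name": "jog_arm", "arguments": {"targets": [{"hand": 1,"x": 0,"y": 0.05,"z": 4,"rx": 0,"ry": 0,"rz": 0},{"hand": 1,"x": 0,"y": 0,"z": 4,"rx": 0,"ry": 0,"rz": 0},{"hand": 1,"x": 0,"y": 0,"z": 3,"rx": 0,"ry": 0,"rz": 0},{"hand": 1,"x": 0,"y": 0,"z": 2,"rx": 0,"ry": 0,"rz": 0},{"hand": 1,"x": 0,"y": 0,"z": 0.9,"rx": 0,"ry": 0,"rz": 0},{"hand": 1,"x": 0,"y": 0,"z": 0,"rx": 0,"ry": 0,"rz": 0},{"hand": 1,"x": 0,"y": 0,"z": 0,"rx": 0,"ry": 0,"rz": 0}]}}

```text
t: 3.2
eef_pos: [0.4585, 0.2139, 0.0044]
tcp_rot: [[-0.925, -0.38, 0.002], [-0.38, 0.925, 0.002], [-0.003, 0.001, -1.0]]
ft_force: [-0.1, -0.3, 0.7]
grip_width: 0.0853
grip_force: 0.0
```

>>> {"name": "jog_arm", "arguments": {"targets": [{"hand": -1,"x": 0,"y": 0,"z": 0,"rx": 0,"ry": 0,"rz": 0},{"hand": -1,"x": 0,"y": 0,"z": 0,"rx": 0,"ry": 0,"rz": 0},{"hand": -1,"x": 0,"y": 0,"z": 0,"rx": 0,"ry": 0,"rz": 0},{"hand": -1,"x": 0,"y": 0,"z": 0,"rx": 0,"ry": 0,"rz": 0},{"hand": -1,"x": 0,"y": 0,"z": 0,"rx": 0,"ry": 0,"rz": 0},{"hand": -1,"x": 0,"y": 0,"z": 0,"rx": 0,"ry": 0,"rz": 0}]}}

```text
t: 3.8
eef_pos: [0.4582, 0.2137, 0.004]
tcp_rot: [[-0.925, -0.38, 0.002], [-0.38, 0.925, 0.001], [-0.003, 0.0, -1.0]]
ft_force: [-1.0, -0.6, 5.8]
grip_width: 0.0525
grip_force: 63.4
```

>>> {"name": "jog_arm", "arguments": {"targets": [{"hand": -1,"x": 0,"y": 0,"z": -1,"rx": 0,"ry": 0,"rz": 0},{"hand": -1,"x": 0,"y": 0,"z": -3,"rx": 0,"ry": 0,"rz": 0},{"hand": -1,"x": 0,"y": 0,"z": -4,"rx": 0,"ry": 0,"rz": 0},{"hand": -1,"x": 0,"y": 0,"z": -4,"rx": 0,"ry": 0,"rz": 0},{"hand": -1,"x": 0,"y": 0,"z": 0,"rx": 0,"ry": 0,"rz": 0},{"hand": -1,"x": 0,"y": 0,"z": 0,"rx": 0,"ry": 0,"rz": 0}]}}

```text
t: 4.4
eef_pos: [0.4575, 0.2135, 0.1235]
tcp_rot: [[-0.925, -0.38, 0.001], [-0.38, 0.925, 0.002], [-0.002, 0.001, -1.0]]
ft_force: [0.7, -0.3, -1.8]
grip_width: 0.0525
grip_force: 63.1
```

```bash
python3 - <<'E'
from h import *
o=st(); s=save('wrist','w3');t=save('top','t3')
a=s['image'][150:400,170:480]; a=cv2.resize(a,(620,500))
cv2.imwrite('pics/c3.png',a[:,:,::-1])
E
```

```text
t 4.4 p [0.4575 0.2135 0.1235] R [[-0.925, -0.38, 0.001], [-0.38, 0.925, 0.002], [-0.002, 0.001, -1.0]] f [ 0.7 -0.3 -1.8] w 0.0525 63.1
```

View pics/c3.png

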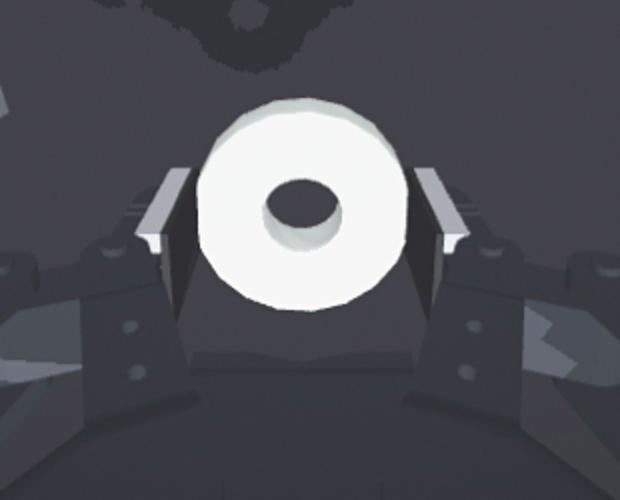

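The ring is held level between the pads, with its top-face centre at about (321,252) in the full picture. Next I'll work out its offset and where the post is.

```bash
python3 - <<'E'
from h import *
o=status.observe();s=dict(np.load('pics/w3.npz')); 
print('ring rel tcp',np.round((o['tcp_rot'].T@(at(s,321,252,o['eef_pos'][2]+.010)-o['eef_pos']))*1e3,1))
ring(s,o['eef_pos']+[0,0,.01])
s=dict(np.load('pics/w2.npz')); print('flange',at(s,100,170,.038),'tip',at(s,44,186,.09))
t=dict(np.load('pics/top0.npz')); print('top tip',at(t,320.3,237.9,.09),'flange c',at(t,320.4,237.8,.038))
to(.509,.026,.1235)
E
```

```text
ring rel tcp [  0.6   0.7 -10. ]
pred 320 253 ell [320.6 252.3] [106.2 106.5] -> [0.456  0.2131 0.1311]
flange [0.50785695 0.02847196 0.038     ] tip [0.50973554 0.02863529 0.09      ]
top tip [0.510251   0.02491405 0.09      ] flange c [0.50896523 0.02529138 0.038     ]
tool cm [  2.26 -19.27  -0.23]
```

>>> {"name": "jog_arm", "arguments": {"targets": [{"hand": -1,"x": 0.45,"y": -3.85,"z": 0,"rx": 0,"ry": 0,"rz": 0},{"hand": -1,"x": 0.45,"y": -3.85,"z": 0,"rx": 0,"ry": 0,"rz": 0},{"hand": -1,"x": 0.45,"y": -3.85,"z": 0,"rx": 0,"ry": 0,"rz": 0},{"hand": -1,"x": 0.45,"y": -3.85,"z": 0,"rx": 0,"ry": 0,"rz": 0},{"hand": -1,"x": 0.45,"y": -3.85,"z": 0,"rx": 0,"ry": 0,"rz": 0},{"hand": -1,"x": 0,"y": 0,"z": 0,"rx": 0,"ry": 0,"rz": 0},{"hand": -1,"x": 0,"y": 0,"z": 0,"rx": 0,"ry": 0,"rz": 0}]}}

```text
t: 5.2
eef_pos: [0.509, 0.0255, 0.1207]
tcp_rot: [[-0.926, -0.378, -0.003], [-0.378, 0.926, -0.001], [0.003, 0.0, -1.0]]
ft_force: [-0.2, 0.7, -0.9]
grip_width: 0.052
grip_force: 63.2
```

```bash
python3 - <<'E'
from h import *
o=st(); s=save('wrist','w4');t=save('side','s4')
ring(s,o['eef_pos']+[0,0,.01])
a=cv2.resize(s['image'][190:330,230:410],None,fx=4,fy=4,interpolation=cv2.INTER_CUBIC)
cv2.imwrite('pics/c4.png',a[:,:,::-1]); print('tip if (.509,.027):',proj(s,[.509,.027,.09]))
E
```

```text
t 5.2 p [0.509  0.0255 0.1207] R [[-0.926, -0.378, -0.003], [-0.378, 0.926, -0.001], [0.003, 0.0, -1.0]] f [-0.2  0.7 -0.9] w 0.052 63.2
pred 320 257 ell [324.8 221.8] [129.4 174.8] -> [0.4909 0.0205 0.1307]
tip if (.509,.027): (np.float64(322.52109586801663), np.float64(228.0635965710695))
```

View pics/c4.png

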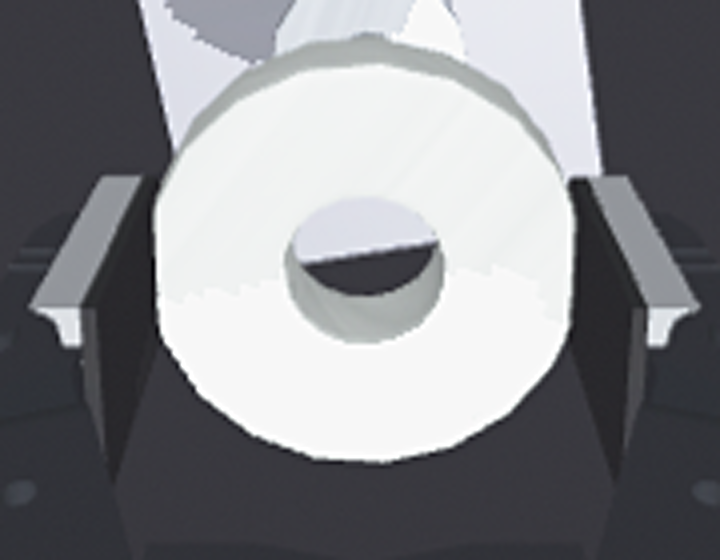

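The crop shows the post hidden behind the held ring, only just visible at the crop's top near (345,10). I'll back off along tool −x so the tip comes into view.

>>> {"name": "jog_arm", "arguments": {"targets": [{"hand": -1,"x": -2.5,"y": 0,"z": 0,"rx": 0,"ry": 0,"rz": 0},{"hand": -1,"x": -2.5,"y": 0,"z": 0,"rx": 0,"ry": 0,"rz": 0},{"hand": -1,"x": 0,"y": 0,"z": 0,"rx": 0,"ry": 0,"rz": 0},{"hand": -1,"x": 0,"y": 0,"z": 0,"rx": 0,"ry": 0,"rz": 0}]}}

```text
t: 5.7
eef_pos: [0.5555, 0.0465, 0.1215]
tcp_rot: [[-0.924, -0.382, -0.002], [-0.382, 0.924, -0.0], [0.002, 0.0, -1.0]]
ft_force: [0.3, -0.2, -0.7]
grip_width: 0.0521
grip_force: 63.2
```

```bash
python3 - <<'E'
from h import *
o=st(); s=save('wrist','w5')
u,v=proj(s,[.509,.027,.09]);print(u,v,s['image'].shape); u0,v0=max(0,int(u)-90),max(0,int(v)-70); print(u0,v0)
a=cv2.resize(s['image'][v0:v0+150,u0:u0+200],None,fx=4,fy=4,interpolation=cv2.INTER_CUBIC)
cv2.imwrite('pics/c5.png',a[:,:,::-1])
E
```

```text
t 5.7 p [0.5555 0.0465 0.1215] R [[-0.924, -0.382, -0.002], [-0.382, 0.924, -0.0], [0.002, 0.0, -1.0]] f [ 0.3 -0.2 -0.7] w 0.0521 63.2
319.8057457469375 146.84935327444018 (400, 640, 3)
229 76
```

View pics/c5.png

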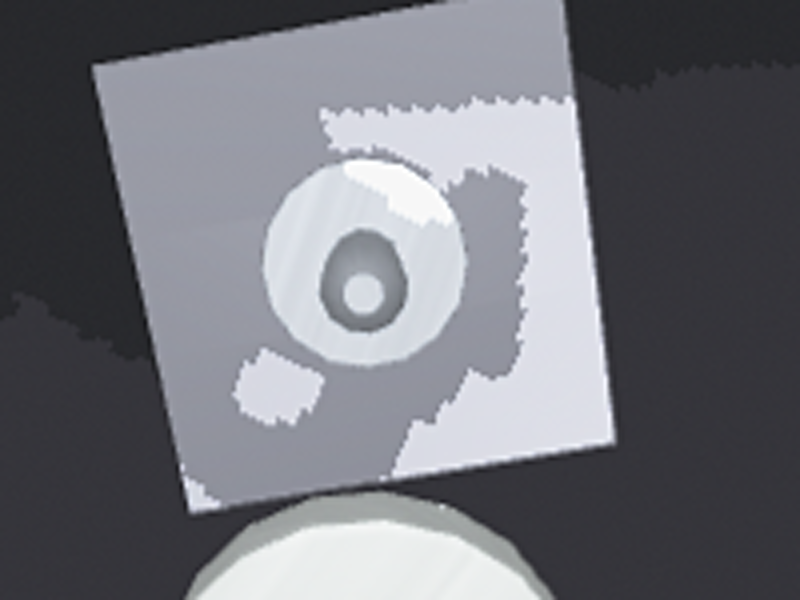

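The tip is clear at crop (364,293), i.e. pixel (320,149.3), with the flange centre at (320.3,141.5).

```bash
python3 - <<'E'
from h import *
o=status.observe(); s=dict(np.load('pics/w5.npz'))
p=at(s,320,149.3,.09); q=at(s,320.3,141.5,.038); print(p,q)
for c in(p,q): print('TCP to axis, tool mm',np.round(1e3*o['tcp_rot'].T@(c-o['eef_pos']),1))
print('ring rel',np.round(1e3*o['tcp_rot'].T@(at(s,321,252,o['eef_pos'][2]+.010)-o['eef_pos']),1))
E
```

```text
[0.51028499 0.02765396 0.09      ] [0.5098479  0.02758535 0.038     ]
TCP to axis, tool mm [48.7 -0.  31.9]
TCP to axis, tool mm [49.1  0.1 83.9]
ring rel [  2.7   0.6 -10. ]
```

>>> {"name": "jog_arm", "arguments": {"targets": [{"hand": -1,"x": 2.4,"y": 0,"z": 0,"rx": 0,"ry": 0,"rz": 0},{"hand": -1,"x": 2.4,"y": -0.05,"z": 0,"rx": 0,"ry": 0,"rz": 0},{"hand": -1,"x": 0,"y": 0,"z": 0,"rx": 0,"ry": 0,"rz": 0},{"hand": -1,"x": 0,"y": 0,"z": 1.5,"rx": 0,"ry": 0,"rz": 0},{"hand": -1,"x": 0,"y": 0,"z": 1,"rx": 0,"ry": 0,"rz": 0},{"hand": -1,"x": 0,"y": 0,"z": 1,"rx": 0,"ry": 0,"rz": 0},{"hand": -1,"x": 0,"y": 0,"z": 0.5,"rx": 0,"ry": 0,"rz": 0},{"hand": -1,"x": 0,"y": 0,"z": 0,"rx": 0,"ry": 0,"rz": 0}]}}

```text
t: 6.55
eef_pos: [0.5112, 0.0266, 0.0808]
tcp_rot: [[-0.925, -0.38, -0.002], [-0.38, 0.925, -0.001], [0.003, 0.0, -1.0]]
ft_force: [0.2, -0.3, -1.4]
grip_width: 0.0525
grip_force: 63.2
```

>>> {"name": "jog_arm", "arguments": {"targets": [{"hand": -1,"x": 0,"y": 0,"z": 1,"rx": 0,"ry": 0,"rz": 0},{"hand": -1,"x": 0,"y": 0,"z": 1,"rx": 0,"ry": 0,"rz": 0},{"hand": -1,"x": 0,"y": 0,"z": 1,"rx": 0,"ry": 0,"rz": 0},{"hand": -1,"x": 0,"y": 0,"z": 0.5,"rx": 0,"ry": 0,"rz": 0},{"hand": -1,"x": 0,"y": 0,"z": 0.2,"rx": 0,"ry": 0,"rz": 0},{"hand": -1,"x": 0,"y": 0,"z": 0,"rx": 0,"ry": 0,"rz": 0},{"hand": -1,"x": 0,"y": 0,"z": 0,"rx": 0,"ry": 0,"rz": 0}]}}

```text
t: 7.25
eef_pos: [0.512, 0.0268, 0.0457]
tcp_rot: [[-0.925, -0.38, 0.001], [-0.38, 0.925, 0.0], [-0.001, -0.0, -1.0]]
ft_force: [-0.1, 0.0, 0.3]
grip_width: 0.0525
grip_force: 63.2
```

>>> {"name": "jog_arm", "arguments": {"targets": [{"hand": -1,"x": 0,"y": 0,"z": 0.3,"rx": 0,"ry": 0,"rz": 0},{"hand": -1,"x": 0,"y": 0,"z": 0.05,"rx": 0,"ry": 0,"rz": 0},{"hand": -1,"x": 0,"y": 0,"z": 0,"rx": 0,"ry": 0,"rz": 0},{"hand": 1,"x": 0,"y": 0,"z": 0,"rx": 0,"ry": 0,"rz": 0},{"hand": 1,"x": 0,"y": 0,"z": 0,"rx": 0,"ry": 0,"rz": 0},{"hand": 1,"x": 0,"y": 0,"z": 0,"rx": 0,"ry": 0,"rz": 0},{"hand": 1,"x": 0,"y": 0,"z": 0,"rx": 0,"ry": 0,"rz": 0},{"hand": 1,"x": 0,"y": 0,"z": 0,"rx": 0,"ry": 0,"rz": 0}]}}

```text
t: 8.05
eef_pos: [0.5117, 0.0268, 0.0418]
tcp_rot: [[-0.925, -0.38, -0.0], [-0.38, 0.925, 0.0], [0.0, 0.0, -1.0]]
ft_force: [0.1, 0.7, -0.1]
grip_width: 0.0854
grip_force: 0.0
```

>>> {"name": "jog_arm", "arguments": {"targets": [{"hand": 1,"x": 0,"y": 0,"z": -2,"rx": 0,"ry": 0,"rz": 0},{"hand": 1,"x": 0,"y": 0,"z": -4,"rx": 0,"ry": 0,"rz": 0},{"hand": 1,"x": 0,"y": 0,"z": -4,"rx": 0,"ry": 0,"rz": 0},{"hand": 1,"x": 0,"y": 0,"z": -4,"rx": 0,"ry": 0,"rz": 0},{"hand": 1,"x": 0,"y": 0,"z": 0,"rx": 0,"ry": 0,"rz": 0}]}}

```text
t: 8.55
eef_pos: [0.5143, 0.0269, 0.1888]
tcp_rot: [[-0.925, -0.38, 0.01], [-0.38, 0.925, 0.002], [-0.01, -0.002, -1.0]]
ft_force: [0.7, -0.5, 0.7]
grip_width: 0.0853
grip_force: 0.0
```

```bash
python3 - <<'E'
from h import *
o=st(); s=save('wrist','w6'); 
for z in(.038,.052): ring(s,[.5102,.0277,z])
to(.5259,-.2375,o['eef_pos'][2])
E
```

```text
t 8.55 p [0.5143 0.0269 0.1888] R [[-0.925, -0.38, 0.01], [-0.38, 0.925, 0.002], [-0.01, -0.002, -1.0]] f [ 0.7 -0.5  0.7] w 0.0853 0.0
pred 323 180 ell [322.8 175.3] [ 98.7 100.8] -> [0.506  0.0256 0.038 ]
pred 323 183 ell [322.8 175.3] [ 98.7 100.8] -> [0.5033 0.0244 0.052 ]
tool cm [  8.87 -24.96  -0.39]
```

>>> {"name": "jog_arm", "arguments": {"targets": [{"hand": 1,"x": 1.48,"y": -4.16,"z": 0,"rx": 0,"ry": 0,"rz": 0},{"hand": 1,"x": 1.48,"y": -4.16,"z": 0,"rx": 0,"ry": 0,"rz": 0},{"hand": 1,"x": 1.48,"y": -4.16,"z": 0,"rx": 0,"ry": 0,"rz": 0},{"hand": 1,"x": 1.48,"y": -4.16,"z": 0,"rx": 0,"ry": 0,"rz": 0},{"hand": 1,"x": 1.48,"y": -4.16,"z": 0,"rx": 0,"ry": 0,"rz": 0},{"hand": 1,"x": 1.48,"y": -4.16,"z": 0,"rx": 0,"ry": 0,"rz": 0},{"hand": 1,"x": 0,"y": 0,"z": 0,"rx": 0,"ry": 0,"rz": 0}]}}

```text
t: 9.3
eef_pos: [0.5232, -0.2419, 0.1796]
tcp_rot: [[-0.927, -0.375, -0.004], [-0.375, 0.927, -0.0], [0.003, 0.001, -1.0]]
ft_force: [-0.0, 0.2, 0.4]
grip_width: 0.0855
grip_force: 0.0
```

>>> {"name": "jog_arm", "arguments": {"targets": [{"hand": 1,"x": 0,"y": 0,"z": 0.8,"rx": 0,"ry": 0,"rz": 8.5},{"hand": 1,"x": 0,"y": 0,"z": 0.8,"rx": 0,"ry": 0,"rz": 8.5},{"hand": 1,"x": 0,"y": 0,"z": 0.8,"rx": 0,"ry": 0,"rz": 8.5},{"hand": 1,"x": 0,"y": 0,"z": 0.8,"rx": 0,"ry": 0,"rz": 8.5},{"hand": 1,"x": 0,"y": 0,"z": 0.8,"rx": 0,"ry": 0,"rz": 8.5},{"hand": 1,"x": 0,"y": 0,"z": 0.8,"rx": 0,"ry": 0,"rz": 8.5},{"hand": 1,"x": 0,"y": 0,"z": 0,"rx": 0,"ry": 0,"rz": 8.5},{"hand": 1,"x": 0,"y": 0,"z": 0,"rx": 0,"ry": 0,"rz": 0}]}}

```text
t: 10.1
eef_pos: [0.5239, -0.2373, 0.1324]
tcp_rot: [[-0.796, 0.605, -0.002], [0.605, 0.796, 0.001], [0.002, -0.001, -1.0]]
ft_force: [0.2, 0.1, -0.1]
grip_width: 0.0855
grip_force: 0.0
```

>>> {"name": "jog_arm", "arguments": {"targets": [{"hand": 1,"x": 0,"y": 0,"z": 0,"rx": 0,"ry": 0,"rz": 0},{"hand": 1,"x": 0,"y": 0,"z": 0,"rx": 0,"ry": 0,"rz": 0}]}}

```text
t: 10.3
eef_pos: [0.5244, -0.2377, 0.1336]
tcp_rot: [[-0.799, 0.602, -0.0], [0.602, 0.799, 0.0], [0.0, 0.0, -1.0]]
ft_force: [-0.6, 0.5, 0.4]
grip_width: 0.0856
grip_force: 0.0
```

```bash
python3 - <<'E'
from h import *
o=st(); s=save('wrist','w7'); t=save('top','t7'); print(o['joints'].round(2))
ring(s,[.5255,-.2375,.014]); ring(t,[.5255,-.2375,.014],r=15)
to(.5255,-.2375,.003)
# stack check from top view
print(proj(t,[.51,.0265,.052])); cv2.imwrite('pics/c7.png',np.hstack([cv2.resize(s['image'],(480,300)),cv2.resize(t['image'][200:275,280:360],(320,300),interpolation=cv2.INTER_CUBIC)])[:,:,::-1])
E
```

```text
t 10.3 p [ 0.5244 -0.2377  0.1336] R [[-0.799, 0.602, -0.0], [0.602, 0.799, 0.0], [0.0, 0.0, -1.0]] f [-0.6  0.5  0.4] w 0.0856 0.0
[-0.08 -0.01 -0.15 -0.   -1.44 -2.14]
pred 322 193 ell [322.6 191.8] [41.6 42.7] -> [ 0.5253 -0.2361  0.014 ]
tool cm [-0.07  0.08 13.08]
(np.float64(319.76489583451456), np.float64(237.52783137176388))
```

View pics/c7.png

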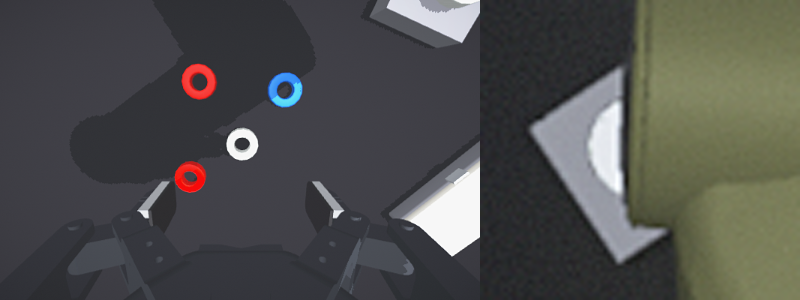

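The wrist view shows the plain narrow ring centred at full pixel (323,192), with a red one near the left finger's path. The wide ring on the stand looks seated but is half hidden. I'll turn a little more and close the hand partly for clearance.

>>> {"name": "jog_arm", "arguments": {"targets": [{"hand": 0.5,"x": 0,"y": 0.12,"z": 0,"rx": 0,"ry": 0,"rz": 8.5},{"hand": 0.5,"x": 0,"y": 0,"z": 3,"rx": 0,"ry": 0,"rz": 0},{"hand": 0.5,"x": 0,"y": 0,"z": 3,"rx": 0,"ry": 0,"rz": 0},{"hand": 0.5,"x": 0,"y": 0,"z": 3,"rx": 0,"ry": 0,"rz": 0},{"hand": 0.5,"x": 0,"y": 0,"z": 2,"rx": 0,"ry": 0,"rz": 0},{"hand": 0.5,"x": 0,"y": 0,"z": 0,"rx": 0,"ry": 0,"rz": 0},{"hand": 0.5,"x": 0,"y": 0,"z": 0,"rx": 0,"ry": 0,"rz": 0}]}}

```text
t: 11.1
eef_pos: [0.5254, -0.2371, 0.0245]
tcp_rot: [[-0.699, 0.715, 0.0], [0.715, 0.699, -0.001], [-0.0, -0.0, -1.0]]
ft_force: [0.3, -0.5, -0.1]
grip_width: 0.0642
grip_force: 0.0
```

```bash
python3 - <<'E'
from h import *
o=st(); s=save('wrist','w8'); ring(s,[.5253,-.2365,.014]); to(.5253,-.2365,.006)
E
```

```text
t 11.1 p [ 0.5254 -0.2371  0.0245] R [[-0.699, 0.715, 0.0], [0.715, 0.699, -0.001], [-0.0, -0.0, -1.0]] f [ 0.3 -0.5 -0.1] w 0.0642 0.0
pred 321 239 ell [322.1 236.5] [68.  69.5] -> [ 0.5244 -0.235   0.014 ]
tool cm [ 0.1  -0.    1.94]
```

Well centred. Lowering and gripping.

>>> {"name": "jog_arm", "arguments": {"targets": [{"hand": 0.5,"x": 0.15,"y": 0,"z": 1,"rx": 0,"ry": 0,"rz": 0},{"hand": 0.5,"x": 0,"y": 0,"z": 0.8,"rx": 0,"ry": 0,"rz": 0},{"hand": 0.5,"x": 0,"y": 0,"z": 0,"rx": 0,"ry": 0,"rz": 0},{"hand": -1,"x": 0,"y": 0,"z": 0,"rx": 0,"ry": 0,"rz": 0},{"hand": -1,"x": 0,"y": 0,"z": 0,"rx": 0,"ry": 0,"rz": 0},{"hand": -1,"x": 0,"y": 0,"z": 0,"rx": 0,"ry": 0,"rz": 0},{"hand": -1,"x": 0,"y": 0,"z": 0,"rx": 0,"ry": 0,"rz": 0},{"hand": -1,"x": 0,"y": 0,"z": 0,"rx": 0,"ry": 0,"rz": 0}]}}

```text
t: 11.95
eef_pos: [0.5246, -0.236, 0.0066]
tcp_rot: [[-0.699, 0.715, 0.001], [0.715, 0.699, -0.0], [-0.001, 0.001, -1.0]]
ft_force: [-0.3, 1.2, 5.2]
grip_width: 0.0364
grip_force: 60.4
```

>>> {"name": "jog_arm", "arguments": {"targets": [{"hand": -1,"x": 0,"y": 0,"z": -1,"rx": 0,"ry": 0,"rz": 0},{"hand": -1,"x": 0,"y": 0,"z": -3,"rx": 0,"ry": 0,"rz": 0},{"hand": -1,"x": 0,"y": 0,"z": -4,"rx": 0,"ry": 0,"rz": 0},{"hand": -1,"x": 0,"y": 0,"z": -4,"rx": 0,"ry": 0,"rz": 0},{"hand": -1,"x": 0,"y": 0,"z": 0,"rx": 0,"ry": 0,"rz": 0}]}}

```text
t: 12.45
eef_pos: [0.5268, -0.2369, 0.1333]
tcp_rot: [[-0.699, 0.715, 0.01], [0.715, 0.699, -0.003], [-0.01, 0.005, -1.0]]
ft_force: [0.7, -0.7, 0.3]
grip_width: 0.0365
grip_force: 60.1
```

>>> {"name": "jog_arm", "arguments": {"targets": [{"hand": -1,"x": 0,"y": 0,"z": 0,"rx": 0,"ry": 0,"rz": 0},{"hand": -1,"x": 0,"y": 0,"z": 0,"rx": 0,"ry": 0,"rz": 0}]}}

```text
t: 12.65
eef_pos: [0.5235, -0.2355, 0.1245]
tcp_rot: [[-0.699, 0.715, -0.002], [0.715, 0.699, 0.001], [0.002, -0.001, -1.0]]
ft_force: [0.1, 0.4, -2.0]
grip_width: 0.0366
grip_force: 60.1
```

```bash
python3 - <<'E'
from h import *
o=st(); s=save('wrist','w9'); ring(s,o['eef_pos']+[0,0,.008])
e=o['tcp_rot'][:,0]; print('goto (post in front, tool +x by 55mm)'); to(*(np.array([.5105,.0275,.125])-.05*e))
E
```

```text
t 12.65 p [ 0.5235 -0.2355  0.1245] R [[-0.699, 0.715, -0.002], [0.715, 0.699, 0.001], [0.002, -0.001, -1.0]] f [ 0.1  0.4 -2. ] w 0.0366 60.1
pred 321 255 ell [372.1 253.8] [13.2 51.3] -> [ 0.5414 -0.2168  0.1325]
pred 321 255 ell [268.5 251.9] [22.2 40.4] -> [ 0.5033 -0.2526  0.1325]
pred 321 255 ell [320.6 252.7] [73.9 77.8] -> [ 0.5224 -0.2345  0.1325]
goto (post in front, tool +x by 55mm)
tool cm [14.71 17.46 -0.06]
```

>>> {"name": "jog_arm", "arguments": {"targets": [{"hand": -1,"x": 2.45,"y": 2.91,"z": 0,"rx": 0,"ry": 0,"rz": 0},{"hand": -1,"x": 2.45,"y": 2.91,"z": 0,"rx": 0,"ry": 0,"rz": 0},{"hand": -1,"x": 2.45,"y": 2.91,"z": 0,"rx": 0,"ry": 0,"rz": 0},{"hand": -1,"x": 2.45,"y": 2.91,"z": 0,"rx": 0,"ry": 0,"rz": 0},{"hand": -1,"x": 2.45,"y": 2.91,"z": 0,"rx": 0,"ry": 0,"rz": 0},{"hand": -1,"x": 2.45,"y": 2.91,"z": 0,"rx": 0,"ry": 0,"rz": 0},{"hand": -1,"x": 0,"y": 0,"z": 0,"rx": 0,"ry": 0,"rz": 0},{"hand": -1,"x": 0,"y": 0,"z": 0,"rx": 0,"ry": 0,"rz": 0}]}}

```text
t: 13.5
eef_pos: [0.5457, -0.008, 0.1246]
tcp_rot: [[-0.7, 0.714, -0.002], [0.714, 0.7, -0.001], [0.001, -0.002, -1.0]]
ft_force: [-0.4, 0.1, -0.3]
grip_width: 0.0366
grip_force: 60.2
```

>>> {"name": "jog_arm", "arguments": {"targets": [{"hand": -1,"x": 0,"y": 0,"z": 0,"rx": 0,"ry": 0,"rz": 0},{"hand": -1,"x": 0,"y": 0,"z": 0,"rx": 0,"ry": 0,"rz": 0}]}}

```text
t: 13.7
eef_pos: [0.546, -0.0096, 0.1254]
tcp_rot: [[-0.698, 0.716, -0.001], [0.716, 0.698, -0.0], [0.0, -0.001, -1.0]]
ft_force: [0.1, -0.6, 0.1]
grip_width: 0.0364
grip_force: 60.2
```

```bash
python3 - <<'E'
from h import *
o=st(); s=save('wrist','w10')
u,v=proj(s,[.5105,.0275,.09]);print(u,v); u0,v0=int(u)-90,max(0,int(v)-70); print(u0,v0)
a=cv2.resize(s['image'][v0:v0+150,u0:u0+200],None,fx=4,fy=4,interpolation=cv2.INTER_CUBIC)
cv2.imwrite('pics/c10.png',a[:,:,::-1])
E
```

```text
t 13.7 p [ 0.546  -0.0096  0.1254] R [[-0.698, 0.716, -0.001], [0.716, 0.698, -0.0], [0.0, -0.001, -1.0]] f [ 0.1 -0.6  0.1] w 0.0364 60.2
321.59571320250967 144.5627611373918
231 74
```

View pics/c10.png

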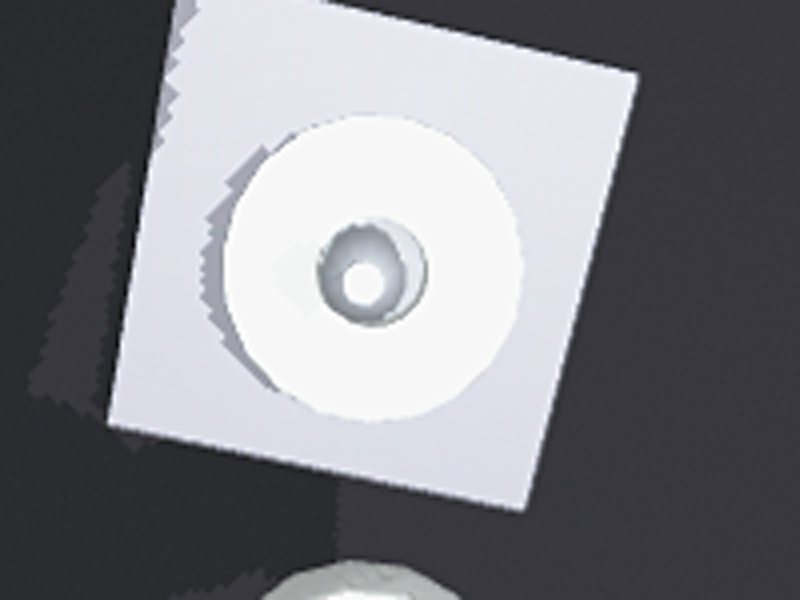

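The wide ring lies flat and home around the post, with the tip at crop (361,284), i.e. pixel (321.3,145), as predicted.

```bash
python3 - <<'E'
from h import *
o=status.observe(); s=dict(np.load('pics/w10.npz'))
p=at(s,321.3,145,.09); print(p,'tool mm',np.round(1e3*o['tcp_rot'].T@(p-o['eef_pos']),1)); 
q=at(s,231+374/4,74+267/4,.052); print('wide',q); w=at(s,320.6,252.7,o['eef_pos'][2]+.008); print('ring in hand',np.round(1e3*o['tcp_rot'].T@(w-o['eef_pos']),1))
E
```

```text
[0.51055438 0.02718896 0.09      ] tool mm [51.2  0.2 35.6]
wide [0.51258653 0.0285072  0.052     ]
ring in hand [ 1.6 -0.1 -8. ]
```

>>> {"name": "jog_arm", "arguments": {"targets": [{"hand": -1,"x": 2.5,"y": 0,"z": 0,"rx": 0,"ry": 0,"rz": 0},{"hand": -1,"x": 2.5,"y": 0,"z": 0,"rx": 0,"ry": 0,"rz": 0},{"hand": -1,"x": 0,"y": 0,"z": 0,"rx": 0,"ry": 0,"rz": 0},{"hand": -1,"x": 0,"y": 0,"z": 1.5,"rx": 0,"ry": 0,"rz": 0},{"hand": -1,"x": 0,"y": 0,"z": 1,"rx": 0,"ry": 0,"rz": 0},{"hand": -1,"x": 0,"y": 0,"z": 1,"rx": 0,"ry": 0,"rz": 0},{"hand": -1,"x": 0,"y": 0,"z": 0.5,"rx": 0,"ry": 0,"rz": 0},{"hand": -1,"x": 0,"y": 0,"z": 0,"rx": 0,"ry": 0,"rz": 0}]}}

```text
t: 14.55
eef_pos: [0.5108, 0.0267, 0.0843]
tcp_rot: [[-0.698, 0.716, -0.002], [0.716, 0.698, -0.001], [0.001, -0.002, -1.0]]
ft_force: [-0.4, 0.6, -1.0]
grip_width: 0.0367
grip_force: 60.2
```

>>> {"name": "jog_arm", "arguments": {"targets": [{"hand": -1,"x": 0,"y": 0,"z": 0.8,"rx": 0,"ry": 0,"rz": 0},{"hand": -1,"x": 0,"y": 0,"z": 0.8,"rx": 0,"ry": 0,"rz": 0},{"hand": -1,"x": 0,"y": 0,"z": 0.5,"rx": 0,"ry": 0,"rz": 0},{"hand": -1,"x": 0,"y": 0,"z": 0.1,"rx": 0,"ry": 0,"rz": 0},{"hand": -1,"x": 0,"y": 0,"z": 0,"rx": 0,"ry": 0,"rz": 0},{"hand": -1,"x": 0,"y": 0,"z": 0,"rx": 0,"ry": 0,"rz": 0}]}}

```text
t: 15.15
eef_pos: [0.5114, 0.0272, 0.064]
tcp_rot: [[-0.699, 0.715, 0.0], [0.715, 0.699, 0.0], [0.0, 0.0, -1.0]]
ft_force: [-0.6, 0.7, -1.3]
grip_width: 0.0366
grip_force: 60.1
```

>>> {"name": "jog_arm", "arguments": {"targets": [{"hand": -1,"x": 0,"y": 0,"z": 0.3,"rx": 0,"ry": 0,"rz": 0},{"hand": -1,"x": 0,"y": 0,"z": 0.15,"rx": 0,"ry": 0,"rz": 0},{"hand": -1,"x": 0,"y": 0,"z": 0,"rx": 0,"ry": 0,"rz": 0},{"hand": -1,"x": 0,"y": 0,"z": 0,"rx": 0,"ry": 0,"rz": 0}]}}

```text
t: 15.55
eef_pos: [0.5113, 0.0271, 0.0592]
tcp_rot: [[-0.699, 0.715, -0.0], [0.715, 0.699, 0.0], [0.0, -0.0, -1.0]]
ft_force: [-0.8, -0.3, -0.7]
grip_width: 0.0365
grip_force: 60.1
```

>>> {"name": "jog_arm", "arguments": {"targets": [{"hand": 0.7,"x": 0,"y": 0,"z": 0,"rx": 0,"ry": 0,"rz": 0},{"hand": 0.7,"x": 0,"y": 0,"z": 0,"rx": 0,"ry": 0,"rz": 0},{"hand": 0.7,"x": 0,"y": 0,"z": 0,"rx": 0,"ry": 0,"rz": 0},{"hand": 0.7,"x": 0,"y": 0,"z": 0,"rx": 0,"ry": 0,"rz": 0},{"hand": 0.7,"x": 0,"y": 0,"z": 0,"rx": 0,"ry": 0,"rz": 0}]}}

```text
t: 16.05
eef_pos: [0.5114, 0.0271, 0.0593]
tcp_rot: [[-0.699, 0.715, 0.0], [0.715, 0.699, 0.0], [0.0, 0.0, -1.0]]
ft_force: [-0.4, 0.3, -0.7]
grip_width: 0.0724
grip_force: 0.0
```

>>> {"name": "jog_arm", "arguments": {"targets": [{"hand": 0.7,"x": 0,"y": 0,"z": -2,"rx": 0,"ry": 0,"rz": 0},{"hand": 0.7,"x": 0,"y": 0,"z": -3,"rx": 0,"ry": 0,"rz": 0},{"hand": 0.7,"x": -2.5,"y": 0,"z": -1.8,"rx": 0,"ry": 0,"rz": 0},{"hand": 0.7,"x": -2.5,"y": 0,"z": 0,"rx": 0,"ry": 0,"rz": 0},{"hand": 0.7,"x": 0,"y": 0,"z": 0,"rx": 0,"ry": 0,"rz": 0},{"hand": 0.7,"x": 0,"y": 0,"z": 0,"rx": 0,"ry": 0,"rz": 0},{"hand": 0.7,"x": 0,"y": 0,"z": 0,"rx": 0,"ry": 0,"rz": 0}]}}

```text
t: 16.75
eef_pos: [0.5458, -0.0084, 0.1269]
tcp_rot: [[-0.699, 0.715, -0.001], [0.715, 0.699, 0.0], [0.001, -0.001, -1.0]]
ft_force: [0.0, 0.4, -0.6]
grip_width: 0.0724
grip_force: 0.0
```

```bash
python3 - <<'E'
from h import *
o=st(); s=save('wrist','w11')
print(proj(s,[.5105,.0273,.09]),proj(s,[.5105,.0273,.066]),proj(s,[.5105,.0273,.052]))
g=cv2.cvtColor(s['image'],cv2.COLOR_RGB2GRAY)
u,v=map(int,proj(s,[.5105,.0273,.066]))
# coarse ascii of brightness around stack
for y in range(v-44,v+46,3): print(y,' '.join('%3d'%g[y,x] for x in range(u-45,u+46,3)))
E
```

```text
t 16.75 p [ 0.5458 -0.0084  0.1269] R [[-0.699, 0.715, -0.001], [0.715, 0.699, 0.0], [0.001, -0.001, -1.0]] f [ 0.   0.4 -0.6] w 0.0724 0.0
(np.float64(320.33617827785775), np.float64(146.2820378644012)) (np.float64(320.40677999210993), np.float64(142.85510504673022)) (np.float64(320.4408875655897), np.float64(141.19955936873725))
98 235 235 236 236 236 236 236 236 236 236 236 236 237 238 238 238 238 238 238 239 238 239 239 239 238 238 238 238 238 239 238
101 235 235 235 235 235 236 236 236 236 236 237 236 237 238 238 238 238 238 238 238 238 239 239 238 238 238 238 238 238 238 238
104 235 234 235 235 235 236 236 236 237 236 237 237 237 238 223 222 227 225 230 238 239 239 238 238 238 238 238 238 238 238 238
107 234 235 235 235 235 235 235 235 236 237 236 201 249 248 247 247 247 247 247 248 248 230 238 238 238 238 238 238 238 238 238
110 234 234 234 235 235 235 235 236 237 173 249 247 247 247 247 247 247 247 247 247 247 247 248 230 237 238 237 237 238 237 238
113 234 234 235 235 235 236 239 175 222 248 247 247 247 247 247 247 247 247 247 247 247 247 247 247 231 237 237 237 237 237 238

[... 2371 characters left out ...]
 247 247 247 247 247 247 247 247 246 232 232 232 232 232 232
173 229 228 229 229 229 230 230 231 172 237 248 247 247 247 247 247 247 247 247 247 247 247 248 246 232 231 232 232 232 232 232
176 229 229 228 229 229 229 230 230 230 231 231 247 248 247 247 247 247 247 247 247 248 248 230 231 231 231 231 231 231 231 232
179 229 228 229 229 228 229 229 230 230 230 230 231 230 233 244 247 248 244 245 240 230 230 231 231 231 231 231 231 231 231 235
182 229 228 228 229 229 229 229 230 230 230 230 230 230 230 230 231 231 230 231 231 230 231 230 231 230 230 230 230 231 230 241
185  67 139 209 236 231 229 228 229 229 229 229 229 230 230 230 230 230 230 230 230 230 230 230 230 230 229 230 230 230 230 157
```

Steps consistent: the narrow ring was released within 1 mm of its seat and the force stayed low. Now to take the post.

>>> {"name": "jog_arm", "arguments": {"targets": [{"hand": 0.3,"x": 2.5,"y": 0,"z": 0,"rx": 0,"ry": 0,"rz": 0},{"hand": 0,"x": 2.5,"y": 0,"z": 0,"rx": 0,"ry": 0,"rz": 0},{"hand": 0,"x": 0,"y": 0,"z": 0,"rx": 0,"ry": 0,"rz": 0},{"hand": 0,"x": 0,"y": 0,"z": 2,"rx": 0,"ry": 0,"rz": 0},{"hand": 0,"x": 0,"y": 0,"z": 2,"rx": 0,"ry": 0,"rz": 0},{"hand": 0,"x": 0,"y": 0,"z": 1,"rx": 0,"ry": 0,"rz": 0},{"hand": 0,"x": 0,"y": 0,"z": 0.5,"rx": 0,"ry": 0,"rz": 0},{"hand": 0,"x": 0,"y": 0,"z": 0,"rx": 0,"ry": 0,"rz": 0}]}}

```text
t: 17.6
eef_pos: [0.5112, 0.027, 0.0721]
tcp_rot: [[-0.699, 0.715, -0.001], [0.715, 0.699, -0.0], [0.0, -0.001, -1.0]]
ft_force: [-0.7, -0.2, -0.1]
grip_width: 0.0427
grip_force: 0.0
```

>>> {"name": "jog_arm", "arguments": {"targets": [{"hand": 0,"x": 0,"y": 0,"z": 0,"rx": 0,"ry": 0,"rz": 0},{"hand": 0,"x": 0,"y": 0,"z": 0,"rx": 0,"ry": 0,"rz": 0}]}}

```text
t: 17.8
eef_pos: [0.5119, 0.0272, 0.0733]
tcp_rot: [[-0.699, 0.715, 0.001], [0.715, 0.699, 0.0], [-0.001, 0.001, -1.0]]
ft_force: [-0.2, -0.0, -0.8]
grip_width: 0.0426
grip_force: 0.0
```

```bash
python3 - <<'E'
from h import *
o=st(); to(.5105,.0272,.068)
s=dict(np.load('pics/w11.npz')); g=cv2.cvtColor(s['image'],cv2.COLOR_RGB2GRAY)[95:185,270:375]
g=np.clip((g.astype(int)-235)*12,0,255).astype(np.uint8); g=cv2.resize(g,None,fx=4,fy=4)
for r0,r1 in((45,65),(95,130),(130,165)):
    c=cv2.HoughCircles(cv2.GaussianBlur(g,(5,5),0),cv2.HOUGH_GRADIENT,1.5,200,param1=40,param2=20,minRadius=r0,maxRadius=r1)
    if c is not None: u,v,r=c[0,0]/4; print('circle',u+270,v+95,r)
E
```

```text
t 17.8 p [0.5119 0.0272 0.0733] R [[-0.699, 0.715, 0.001], [0.715, 0.699, 0.0], [-0.001, 0.001, -1.0]] f [-0.2 -0.  -0.8] w 0.0426 0.0
tool cm [ 0.09 -0.1   0.53]
circle 320.4375 146.5625 14.775
circle 325.6875 147.6875 31.85
circle 323.4375 142.4375 37.3
```

>>> {"name": "jog_arm", "arguments": {"targets": [{"hand": 0,"x": 0,"y": -0.05,"z": 0.5,"rx": 0,"ry": 0,"rz": 0},{"hand": 0,"x": 0,"y": 0,"z": 0,"rx": 0,"ry": 0,"rz": 0},{"hand": -0.4,"x": 0,"y": 0,"z": 0,"rx": 0,"ry": 0,"rz": 0},{"hand": -1,"x": 0,"y": 0,"z": 0,"rx": 0,"ry": 0,"rz": 0},{"hand": -1,"x": 0,"y": 0,"z": 0,"rx": 0,"ry": 0,"rz": 0},{"hand": -1,"x": 0,"y": 0,"z": 0,"rx": 0,"ry": 0,"rz": 0},{"hand": -1,"x": 0,"y": 0,"z": 0,"rx": 0,"ry": 0,"rz": 0},{"hand": -1,"x": 0,"y": 0,"z": 0,"rx": 0,"ry": 0,"rz": 0}]}}

```text
t: 18.6
eef_pos: [0.5112, 0.0269, 0.0676]
tcp_rot: [[-0.699, 0.715, 0.001], [0.715, 0.699, 0.0], [-0.0, 0.001, -1.0]]
ft_force: [1.1, 0.4, 1.4]
grip_width: 0.0115
grip_force: 58.6
```

```bash
python3 -c "
from h import *
st()"
```

```text
t 18.6 p [0.5112 0.0269 0.0676] R [[-0.699, 0.715, 0.001], [0.715, 0.699, 0.0], [-0.0, 0.001, -1.0]] f [1.1 0.4 1.4] w 0.0115 58.6
```

>>> {"name": "jog_arm", "arguments": {"targets": [{"hand": -1,"x": 0,"y": 0,"z": -0.3,"rx": 0,"ry": 0,"rz": 0},{"hand": -1,"x": 0,"y": 0,"z": -0.8,"rx": 0,"ry": 0,"rz": 0},{"hand": -1,"x": 0,"y": 0,"z": -1.2,"rx": 0,"ry": 0,"rz": 0},{"hand": -1,"x": 0,"y": 0,"z": -1.5,"rx": 0,"ry": 0,"rz": 0},{"hand": -1,"x": 0,"y": 0,"z": -1.5,"rx": 0,"ry": 0,"rz": 0},{"hand": -1,"x": 0,"y": 0,"z": -1.5,"rx": 0,"ry": 0,"rz": 0},{"hand": -1,"x": 0,"y": 0,"z": -1.5,"rx": 0,"ry": 0,"rz": 0},{"hand": -1,"x": 0,"y": 0,"z": -1.5,"rx": 0,"ry": 0,"rz": 0}]}}

```text
t: 19.4
eef_pos: [0.511, 0.0268, 0.1668]
tcp_rot: [[-0.699, 0.715, 0.0], [0.715, 0.699, 0.0], [-0.0, 0.001, -1.0]]
ft_force: [-0.1, -0.4, -2.1]
grip_width: 0.0112
grip_force: 58.6
```

>>> {"name": "jog_arm", "arguments": {"targets": [{"hand": -1,"x": 0,"y": 0,"z": -1.2,"rx": 0,"ry": 0,"rz": 0},{"hand": -1,"x": 0,"y": 0,"z": -0.7,"rx": 0,"ry": 0,"rz": 0},{"hand": -1,"x": 0,"y": 0,"z": -0.3,"rx": 0,"ry": 0,"rz": 0},{"hand": -1,"x": 0,"y": 0,"z": 0,"rx": 0,"ry": 0,"rz": 0},{"hand": -1,"x": 0,"y": 0,"z": 0,"rx": 0,"ry": 0,"rz": 0},{"hand": -1,"x": 0,"y": 0,"z": 0,"rx": 0,"ry": 0,"rz": 0},{"hand": -1,"x": 0,"y": 0,"z": 0,"rx": 0,"ry": 0,"rz": 0},{"hand": -1,"x": 0,"y": 0,"z": 0,"rx": 0,"ry": 0,"rz": 0}]}}

```text
t: 20.2
eef_pos: [0.5109, 0.0268, 0.187]
tcp_rot: [[-0.699, 0.715, -0.001], [0.715, 0.699, -0.0], [0.0, -0.0, -1.0]]
ft_force: [-0.6, 0.2, -2.8]
grip_width: 0.0111
grip_force: 58.6
```

>>> {"name": "jog_arm", "arguments": {"targets": [{"hand": -1,"x": 0,"y": 0,"z": 0,"rx": 0,"ry": 0,"rz": 0},{"hand": -1,"x": 0,"y": 0,"z": 0,"rx": 0,"ry": 0,"rz": 0},{"hand": -1,"x": 0,"y": 0,"z": 0,"rx": 0,"ry": 0,"rz": 0},{"hand": -1,"x": 0,"y": 0,"z": 0,"rx": 0,"ry": 0,"rz": 0},{"hand": -1,"x": 0,"y": 0,"z": 0,"rx": 0,"ry": 0,"rz": 0},{"hand": -1,"x": 0,"y": 0,"z": 0,"rx": 0,"ry": 0,"rz": 0},{"hand": -1,"x": 0,"y": 0,"z": 0,"rx": 0,"ry": 0,"rz": 0},{"hand": -1,"x": 0,"y": 0,"z": 0,"rx": 0,"ry": 0,"rz": 0}]}}

```text
t: 21.0
eef_pos: [0.511, 0.0268, 0.1873]
tcp_rot: [[-0.699, 0.715, -0.0], [0.715, 0.699, 0.0], [0.0, 0.0, -1.0]]
ft_force: [0.6, 0.5, -3.5]
grip_width: 0.0111
grip_force: 58.6
```

```bash
python3 - <<'E'
from h import *
o=st(); print(abs(o['joint_vel']).max())
s=save('wrist','w12'); g=cv2.cvtColor(s['image'],cv2.COLOR_RGB2GRAY)
p=o['eef_pos']; u,v=map(int,proj(s,p)); print(u,v,proj(s,p-[0,0,.016]))
for y in range(v-60,v+46,5): print(y,' '.join('%3d'%g[y,x] for x in range(u-75,u+76,5)))
E
```

```text
t 21.0 p [0.511  0.0268 0.1873] R [[-0.699, 0.715, -0.0], [0.715, 0.699, 0.0], [0.0, 0.0, -1.0]] f [ 0.6  0.5 -3.5] w 0.0111 58.6
0.001303885351584731
320 248 (np.float64(320.783534946877), np.float64(236.39133774821886))
188  54  54  54  54  54  54  48 194 194 194 194 195 195 245 196 212 213 208 228 243 243 243 243 243  67  71  71  70  70  71  70
193  54  54  55  54  54  54  78 193 193 193 194 200 207 224 249 248 248 248 249 219 212 243 243 247  69  70  71  71  70  70  70
198  54  54  54  55  55  54 193 192 192 193 205 250 247 247 247 247 247 247 247 247 248 225 243 180  70  71  71  70  71  71  71
203  54  54  54  54  54  54 194 191 191 203 248 247 247 247 247 247 247 247 247 247 247 247 245  73  69  70  70  70  70  70  70
208  54  53  54  54  68  53 189 189 194 247 247 247 247 248 249 250 248 248 247 247 247 247 247 252  69  70  71  70  70  71  70
213  54  53  53  53  70  69 193 189 249 247 247 248 194 201 209 203 212 219 213 248 247 247 247 247 138  70  70  70  71  71  71
218  53  54  53  69  71  70  69 153 247 247 247 199 236 248 247 247 247 247 245 220 249 247 247 247 249  70  7
[... 1237 characters left out ...]
 240 220  90 255  59  59  64  56  61  61  70  70  71  70  70
273  59  69  69  69  70  59  59  59  62  59  59  54  91 236 247 247 247 249  91  56  59  59  61  61  61  61  71  70  71  69  62
278  59  67  61  58  59  59  59  59  60  60  59  54  91 255 248 247 248 251  90  58  59  60  59  59  59  60  61  61  61  70  61
283  66  57  59  59  58  59  59  60  59  59  58  55  91  68  69  67  68  69  88  62  59  59  59  59  59  60  61  62  61  59  72
288  67  57  59  59  60  59  59  60  59  59  60  61  89  69  69  70  69  69  89  63  58  59  59  59  59  61  61  62  61  61  71
293  66  59  59  59  58  60  59  59  60  59  59  63  90  69  69  69  68  69  88  64  57  59  59  59  61  61  60  60  60  59  66
```

The rings sit concentric on the held carrier, the extra weight is about 3 N as expected, and everything is still. Handing in.

```bash
python3 -c "
from cell import finish_job
print(finish_job())"
```

```text
the job is handed in; nothing more can be done
None
```

I threaded both rings onto the carrier, lifted it by the top of its post and handed the job in at about 21 s, still held level with its foot about 10 cm above the stand. The hand-in returned no verdict.

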